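# Open the welding jig and offer up the offset lever, held level by its balance point

### The arm

A 6-joint arm with a two-finger parallel gripper is mounted at the origin on a cart in front of the work surface, level with it; the furniture and walls round the work are solid. World frame = base frame: x ahead of the robot, y to its left, z up, the work surface at z = 0. Lengths are in mm, angles in rad, forces in N, time in s.
With the tool pointing down it reaches from about 275 to 1000 mm from the base axis. Payload 8.4 kg.
Tool frame: the origin (TCP) lies on the centre line of the jaws, within the pads' length; the fingertips stand r.tip_reach ahead of it and the grasp point (between the pads) lies 11 mm behind it (r.tip_reach is the distance from the TCP to the fingertips, in mm); z points along the fingers, y is the line along which they close (so a half turn about z gives the same grasp; the last joint's range is limited). The gripper opens to 85 mm and grips with 20 to 120 N. Pads are 22 mm wide; open, the fingers measure 114 mm over their backs; the gripper's body (76 mm by 85 mm) begins 54 mm behind the grasp point. The pads swing forward as they close: fully open they stand 13 mm farther back than shut.
Start: joints at [-1.179, 0.353, 1.633, -0, 1.155, -0.002], TCP at [239.811, -577.164, 239.281] pointing down, gripper open.
Joint ranges: [-2.63, 2.63], [-0.92, 2.1], [0.06, 2.66], [-1.3, 4.44], [0, 2.69], [-3.02, 3.02]. Speed limits (rad/s): [2.22, 2.22, 2.79, 3.14, 3.14, 3.14].

### API

Orientations are given as [roll, pitch, yaw] about the fixed x, y, z axes, in that order (R = Rz(yaw) Ry(pitch) Rx(roll)).
In Python, from rig import r gives the robot as it stands.
- The arm moves only by the tool carry_out, never from a script. Its argument "targets" is a list of rows, each an object with "dp": the shift along the tool's x, y, z in mm, a list of three; "yaw": the turn about the tool's z in degrees. A call has 1 to 12 rows; each row is the pose to reach, as a shift and turn from the pose commanded when the call began, along the tool's axes at that moment; what a row does not reach only later rows make up. A row lasts 1/8 s, in which the tool goes at most 62.5 mm and 10.7 degrees, less where a joint would pass 70% of its speed; a pose out of reach is approached as far as the arm can. A call with a gripper value outside its range is refused whole. "fingers" is the opening, from -1 (shut) to 1 (fully open), so that 0 is half open, set as the call begins (left out, the last holds). The fingers move at their own pace and stop on an object; "grip_force" is the grip in N (left out, the last holds). Time passes only in rows, so rows that repeat a pose let the fingers close. It gives the time, the measured TCP pose, the force, the opening and the grip force at its end, in the units of the state.
- r.sense(): the state, without advancing time (a new reading comes with each control period).
- r.grab_frame(name): name is "scene" or "top"; returns the picture (420x560x3 uint8, red, green, blue); there is no depth.
- r.get_calibration(name): a dict with "fx", "fy", "cx", "cy" (pixels), "dist_coeffs" ([k1, k2, p1, p2, k3] as OpenCV has them; the pictures are not rectified), "rvec" (rotation vector, rad) and "tvec" (3), from world to camera coordinates, as OpenCV has them. Camera axes: x right, y down, z forward; pixel columns grow to the right and rows downward; lengths in mm; the calibration is good to about 2 mm. A picture is of the moment at which its call begins. get_calibration takes no time and is no camera call.
- r.sign_off(): hands the job in; it is judged then, once.
The state is a dict: "clock": time; "qpos": joint angles; "qvel": joint speeds; "joint_efforts": joint torques, N m; "eef_pos": TCP position; "tcp_rot": TCP orientation; "contact_force": force on the tool from outside, world axes, zero at the start; "wrist_torque": the same for the moment, N m; "opening": opening from 0.0 (shut) to 1.0 (fully open); "grasp_force": force on a finger pad.
Only numpy, scipy, OpenCV 4.12 (cv2) and the standard library are available. Lean on these libraries where they do the work, as an engineer would, in place of code of your own. Each camera call takes 0.05 s, during which the arm holds its last target. There are 200 camera calls.

### The job

Swing the red hold-down strap of the welding jig all the way open, to its stop. Then pick up the blue offset lever by its balance point (the yellow band) and hold it level about 3 cm above the tips of the jig's two pins, the heavy boss centred over the thick pin and the small eye over the thin pin. Finish while still holding it there, steady and touching nothing but the gripper; leave the strap open and do not disturb the loose nut, the bolt or the tin can.

Things in the scene. Friction and masses are not known exactly. Their poses are not given: they have to be found in the camera images.
- lever: The offset lever, loose, lying on the table: a heavy round steel boss (54 mm across, 40 mm high, 28 mm bore) and a small round eye (34 mm across, 40 mm high, 15 mm bore), joined by a straight blue bar 14 mm wide and 24 mm tall whose underside is 8 mm above the undersides of boss and eye; bore to bore 210 mm, 253 mm long overall, 0.6 to 0.9 kg. Origin: below the balance point, level with the undersides of boss and eye. x points along the bar to the boss, z up.
- lever_balance (a point): The lever's balance point, the middle of the yellow band round the blue bar (band 18 mm long), 20 mm above the lever's underside, 57 mm from the axis of the boss and 153 mm from that of the eye.
- lever_boss (a point): Axis of the lever's heavy boss, at its underside.
- lever_eye (a point): Axis of the lever's small eye, at its underside.
- jig: The welding jig, fixed: a dark steel base plate 285 x 100 x 12 mm with a thick and a thin upright pin 210 mm apart, both 55 mm high over the table, for the lever's boss and eye. Origin on the table, on the line between the pins, where the lever's balance point belongs. x points to the thick pin, z up. The strap's pivot stands on its +y side, 30 mm towards the thin pin.
- big_pin (a point): Centre of the tip of the jig's thick pin (25 mm across), 55 mm above the table.
- small_pin (a point): Centre of the tip of the jig's thin pin (12 mm across), 55 mm above the table.
- strap (a joint): Swing angle of the jig's red hold-down strap, a flat bar about a vertical pivot. 0: closed, lying across the jig. 1.75: fully open at its stop, swung anticlockwise seen from above (its free end goes over the thick pin's side) until it lies beside the jig. It stays where it is left; light friction (under 2 N at the post).
- strap_post (a point): Middle of the upright black round post, the handle of the strap, near its free end: 15 mm across, from 72 mm (the strap's top face) to 122 mm above the table; this point at 100 mm. 100 mm from the pivot axis.
- strap_pivot (a point): The strap's pivot axis, at the level of the strap's top face (72 mm above the table; a bolt head rises to 79 mm).
- loose_nut: Grey hex nut lying flat on the 5 mm high flat strip along the middle of the table, 43 x 37 x 19 mm, loose. Origin at the centre of its underside. Leave it alone.
- loose_bolt: Hex bolt standing on its head, 28 x 24 x 55 mm, loose. Origin at the centre of its underside. Leave it alone.
- can: Open tin can, 76 mm across, 111 mm high, loose. Origin at the centre of its underside. Leave it alone.

How it is judged:
By the outcome, as a careful person would: the job done as asked, in the order asked, and still so for the second after the job is handed in, while the arm keeps its last pose, push and grip.
It also fails if it takes over 58 s, if anything falls off the work surface, if the arm or the gripper's body presses on something with over 40 N, if the wrist force passes 120 N, or if a joint passes its speed limit or range.

## Working session

There is one attempt and no reset: what is moved stays moved. The work goes in short steps, Python scripts to look and compute and a tool call to move; the robot and the scene stay as the last step left them, time stands still between calls to the robot, and variables do not carry over. Pictures are saved under pics/ and viewed, at most 10 in all, crops included, and the job is handed in when it is done.

Besides the shell and the picture viewer there is one more tool, called after "Call:" by a JSON object that holds its "api" and its "payload". carry_out: Moves the arm, as the interface text tells. Its arguments: {"type":"object","properties":{"targets":{"type":"array","items":{"type":"object","properties":{"dp":{"type":"array","items":{"type":"number"}},"yaw":{"type":"number"}}}},"fingers":{"type":"number"},"grip_force":{"type":"number"}},"required":["targets"]}

```bash
mkdir -p pics; ls
cat > h.py <<'E'
import numpy as np, cv2
from rig import r
def cal(n):
    c=r.get_calibration(n); K=np.array([[c['fx'],0,c['cx']],[0,c['fy'],c['cy']],[0,0,1.]])
    return K,np.array(c['dist_coeffs'],float),np.array(c['rvec'],float),np.array(c['tvec'],float)
def back(n,px,z):
    K,d,rv,t=cal(n); R=cv2.Rodrigues(rv)[0]
    u=cv2.undistortPoints(np.array(px,float).reshape(-1,1,2),K,d).reshape(-1,2)
    D=np.c_[u,np.ones(len(u))]@R; C=-R.T@t
    return C+D*((np.broadcast_to(z,len(u))-C[2])/D[:,2])[:,None]
def proj(n,P):
    K,d,rv,t=cal(n); return cv2.projectPoints(np.array(P,float).reshape(-1,3),rv,t,K,d)[0].reshape(-1,2)
def shot(n,f,crop=None,s=1):
    im=r.grab_frame(n)[:,:,::-1]
    if crop: a,b,c,d=crop; im=im[b:d,a:c]
    im=cv2.resize(im,None,fx=s,fy=s,interpolation=cv2.INTER_CUBIC); cv2.imwrite('pics/'+f,im)
E
python3 - <<'E'
from h import *
shot('top','t1.png',None,1.4); shot('scene','s1.png',None,1.4)
s=r.sense(); print(s, r.tip_reach)
for n in('top','scene'):
    K,d,rv,t=cal(n); print(n,-cv2.Rodrigues(rv)[0].T@t,K[0,0],d)
E
```

```text
pics
{'clock': 0.1, 'qpos': array([-1.17941107e+00,  3.53578158e-01,  1.63403735e+00,  3.15074517e-05,
        1.15518961e+00, -2.38177328e-03]), 'qvel': array([-0.00121874, -0.00329258, -0.00138336, -0.00069755,  0.00125059,
       -0.00173651]), 'joint_efforts': array([ 2.61143538e-05, -6.06356335e+01, -3.42817605e+01,  6.85057353e-05,
        3.91514550e-03,  3.40767849e-05]), 'eef_pos': array([ 239.66022727, -576.79042841,  238.64679302]), 'tcp_rot': array([-3.14038026e+00, -3.16975574e-05,  3.93754277e-01]), 'contact_force': array([ 0.21500202, -0.70510098,  0.47672362]), 'wrist_torque': array([ 0.03117452, -0.00710257,  0.06769397]), 'grasp_force': 0.0, 'opening': 0.9991935046968347} 8.0
top [ 377.54792241   72.86213114 1354.53181491] 465.85272255318324 [-0.02540228  0.          0.          0.          0.        ]
scene [ -42.61895007  898.12904686 1112.52186157] 526.8390202459728 [-0.19589349  0.          0.          0.          0.        ]
```

View pics/t1.png

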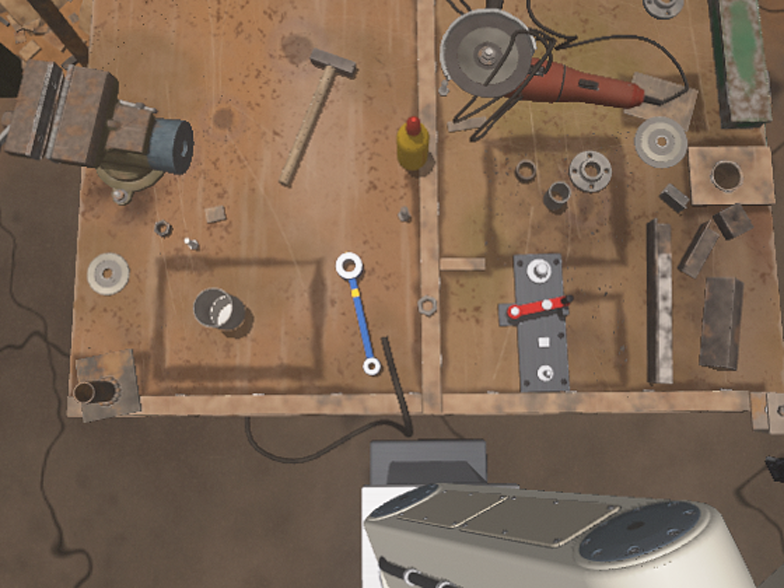

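View pics/s1.png

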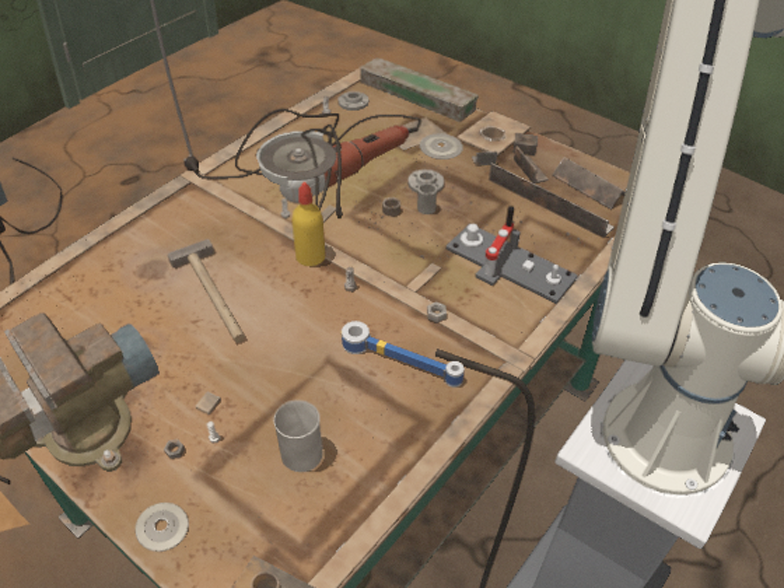

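The top view (1.4x scale) shows the lever with its boss at (349,265), band at (355,293) and eye at (372,366). On the jig, the thick pin is at (541,270), the thin pin at (545,373), the strap pivot at (515,312) and the post at about (568,300). I'll enlarge that area.

Run:
```python
from h import *
shot('top','t2.png',(235,170,420,290),4.3)
shot('scene','s2.png',(230,130,430,280),4)
```

```text
(no output)
```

View pics/t2.png

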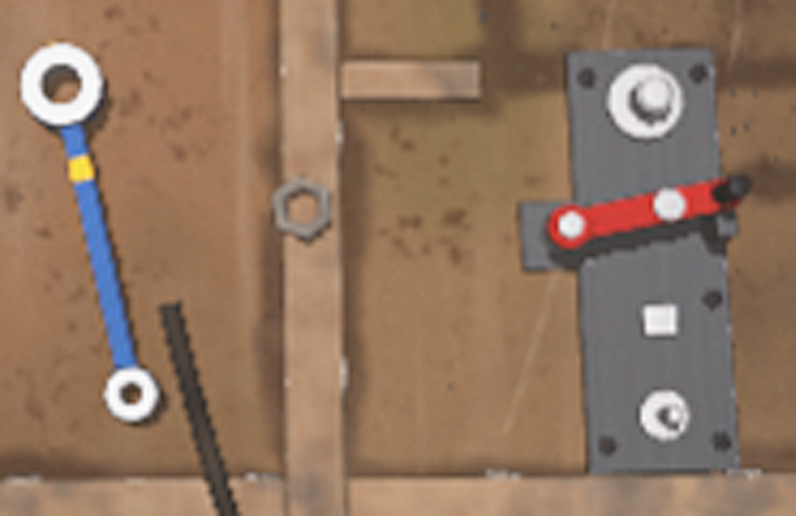

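View pics/s2.png

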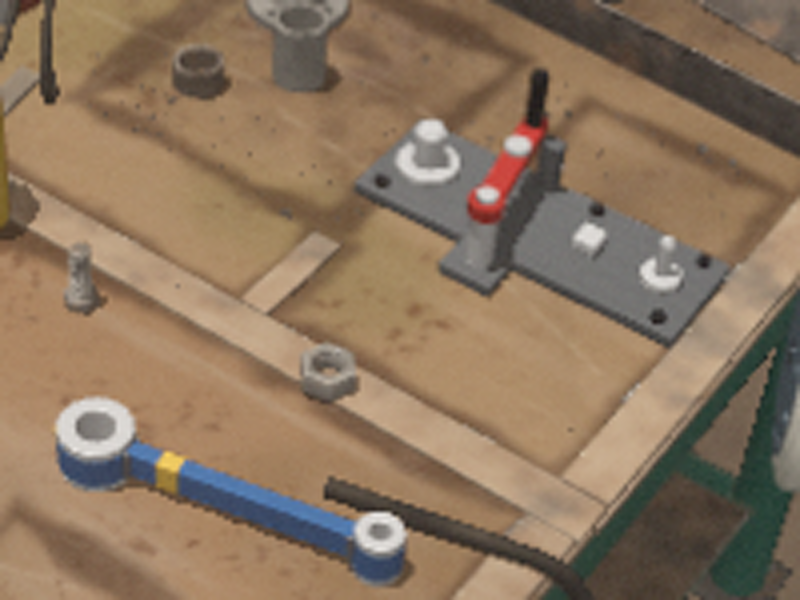

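The crop gives these positions. In the top view: boss (61,84), band (81,168), eye (131,394), thick tip (656,96), thin tip (673,415), pivot (571,223) and post top (740,187). In the scene view: boss (96,427), eye (380,533), thick tip (432,130), thin tip (668,243) and post top (540,73).

Run:
```python
from h import *
T=np.array([(61,84),(81,168),(131,394),(656,96),(673,415),(571,223),(740,185),(302,209)])/4.3+[235,170]
S=np.array([(96,427),(169,460),(380,533),(432,130),(668,243),(487,193),(540,73),(328,365)])/4+[230,130]
z=[40,32,40,55,55,79,122,24]
a=back('top',T,z);b=back('scene',S,z)
for n,p,q in zip('boss band eye big small pivot post nut'.split(),a,b):print(n,p.round(1),q.round(1))
for m in(a,b):
    print([np.linalg.norm(m[i]-m[j]).round(1) for i,j in((0,2),(0,1),(3,4))],np.linalg.norm((m[5]-m[6])[:2]))
print(r.sense()['eef_pos'])
```

```text
boss [594.4 178.9  40. ] [592.2 183.3  40. ]
band [539.  166.1  32. ] [539.1 170.1  32. ]
eye [389.4 133.1  40. ] [387.7 139.1  40. ]
big [ 580.1 -213.3   55. ] [ 577.7 -206.    55. ]
small [ 372.3 -216.3   55. ] [ 369.  -209.6   55. ]
pivot [ 494.8 -150.4   79. ] [ 492.1 -146.6   79. ]
post [ 513.4 -248.5  122. ] [ 511.5 -243.9  122. ]
nut [511.   19.2  24. ] [510.5  24.7  24. ]
[np.float64(210.1), np.float64(57.4), np.float64(207.8)] 99.88994674492146
[np.float64(209.2), np.float64(55.2), np.float64(208.8)] 99.25403517398742
[ 239.70797209 -576.91143406  238.85746763]
```

```bash
cat >> h.py <<'E'
def plan(W):
    s=r.sense(); p=s['eef_pos']; y=s['tcp_rot'][2]; c,q=np.cos(y),np.sin(y)
    print('now',p.round(1),np.degrees(s['tcp_rot']).round(2),'F',s['contact_force'].round(1),'t',s['clock'],'q6',s['qpos'][5].round(2))
    for x in W:
        d=np.array(x[:3])-p; t=(np.degrees(y)-x[3]+180)%360-180
        print((round(c*d[0]+q*d[1],1),round(q*d[0]-c*d[1],1),round(-d[2],1)),round(t,1))
E
python3 - <<'E'
from h import *
plan([(512.5,-246,190,101),(512.5,-246,95,101)])
E
```

```text
now [ 239.7 -576.9  238.9] [-179.95    0.     22.57] F [0.7 0.7 1.5] t 0.2 q6 -0.0
(np.float64(378.9), np.float64(-200.9), np.float64(48.9)) -78.4
(np.float64(378.9), np.float64(-200.9), np.float64(143.9)) -78.4
```

Call:
{"api": "carry_out", "payload": {"targets": [{"dp": [42, -22, 5], "yaw": -9}, {"dp": [84, -45, 11], "yaw": -17}, {"dp": [126, -67, 16], "yaw": -26}, {"dp": [168, -89, 22], "yaw": -35}, {"dp": [210, -112, 27], "yaw": -44}, {"dp": [252, -134, 32], "yaw": -52}, {"dp": [294, -156, 38], "yaw": -61}, {"dp": [337, -179, 43], "yaw": -70}, {"dp": [365, -193, 49], "yaw": -76}, {"dp": [379, -201, 49], "yaw": -78.4}, {"dp": [379, -201, 49], "yaw": -78.4}], "fingers": 1}}

```text
clock: 1.58
eef_pos: [512.9, -245.8, 190.3]
tcp_rot: [-3.141, 0.0, 1.762]
contact_force: [-0.7, -1.1, -0.6]
opening: 0.996
grasp_force: 0.0
```

Run:
```python
from h import *
shot('scene','s3.png',(300,80,430,210),5)
plan([(512.5,-246,190,101),(512.5,-246,95,101)])
```

```text
now [ 512.4 -246.4  190.4] [-1.7998e+02  1.0000e-02  1.0090e+02] F [-0.1  0.1 -1.1] t 1.625 q6 -0.64
(np.float64(0.4), np.float64(0.2), np.float64(0.4)) -0.1
(np.float64(0.4), np.float64(0.2), np.float64(95.4)) -0.1
```

View pics/s3.png

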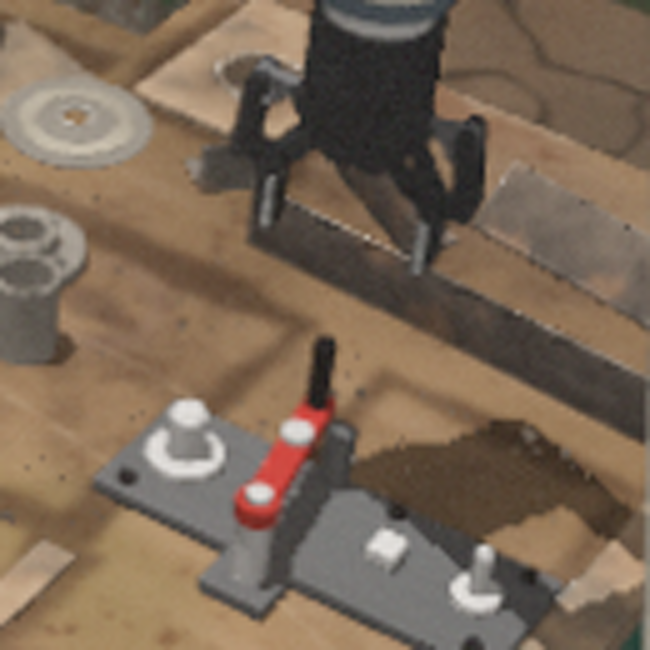

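The open gripper is above the post: pad bottoms are at (268,225) and (418,270) in the crop, and the post top is at (322,342). I'll check the predicted pixel before descending.

Run:
```python
from h import *
print((proj('scene',[(512.4,-246.4,190),(512.4,-246.4,122),(512.4+41.7,-246.4+8,195),(512.4-41.7,-246.4-8,195)])-[300,80])*5)
W=[]
```

```text
[[339.53291548 248.38185836]
 [325.8125369  338.66217823]
 [273.38066047 220.73830008]
 [408.61341128 262.776503  ]]
```

Call:
{"api": "carry_out", "payload": {"targets": [{"dp": [0, 0, 30], "yaw": 0}, {"dp": [0, 0, 65], "yaw": 0}, {"dp": [0, 0, 95], "yaw": 0}, {"dp": [0, 0, 95], "yaw": 0}]}}

```text
clock: 2.12
eef_pos: [510.5, -246.6, 93.7]
tcp_rot: [-3.138, -0.002, 1.76]
contact_force: [0.7, -0.1, -0.3]
opening: 0.999
grasp_force: 0.0
```

Call:
{"api": "carry_out", "payload": {"targets": [{"dp": [0, 0, 0], "yaw": 0}, {"dp": [0, 0, 0], "yaw": 0}, {"dp": [0, 0, 0], "yaw": 0}, {"dp": [0, 0, 0], "yaw": 0}, {"dp": [0, 0, 0], "yaw": 0}, {"dp": [0, 0, 0], "yaw": 0}, {"dp": [0, 0, 0], "yaw": 0}, {"dp": [0, 0, 0], "yaw": 0}], "fingers": -0.48, "grip_force": 20}}

```text
clock: 3.12
eef_pos: [512.7, -246.1, 95.2]
tcp_rot: [-3.142, -0.0, 1.762]
contact_force: [-0.3, 0.5, -0.2]
opening: 0.256
grasp_force: 0.0
```

Run:
```python
from h import *
pv=np.array([493.5,-148.5]);W=[]
for a in np.linspace(-79.2+8,11.2,12):
    W.append((*(pv+100*np.array([np.cos(np.radians(a)),np.sin(np.radians(a))])),95,a+180))
plan(W); print(r.sense()['opening'])
```

```text
now [ 512.7 -246.1   95.2] [-1.7999e+02 -1.0000e-02  1.0096e+02] F [-0.3  0.5 -0.2] t 3.125 q6 -0.64
(np.float64(0.4), np.float64(13.4), np.float64(0.2)) -7.8
(np.float64(3.0), np.float64(26.2), np.float64(0.2)) -15.3
(np.float64(7.3), np.float64(38.5), np.float64(0.2)) -22.8
(np.float64(13.1), np.float64(50.2), np.float64(0.2)) -30.3
(np.float64(20.4), np.float64(61.0), np.float64(0.2)) -37.8
(np.float64(29.1), np.float64(70.8), np.float64(0.2)) -45.3
(np.float64(39.0), np.float64(79.4), np.float64(0.2)) -52.8
(np.float64(49.9), np.float64(86.6), np.float64(0.2)) -60.3
(np.float64(61.6), np.float64(92.3), np.float64(0.2)) -67.8
(np.float64(74.0), np.float64(96.5), np.float64(0.2)) -75.3
(np.float64(86.8), np.float64(99.0), np.float64(0.2)) -82.7
(np.float64(99.9), np.float64(99.8), np.float64(0.2)) -90.2
0.2561595570028266
```

Call:
{"api": "carry_out", "payload": {"targets": [{"dp": [0.4, 13.4, 0], "yaw": -7.8}, {"dp": [3, 26.2, 0], "yaw": -15.3}, {"dp": [7.3, 38.5, 0], "yaw": -22.8}, {"dp": [13.1, 50.2, 0], "yaw": -30.3}, {"dp": [20.4, 61, 0], "yaw": -37.8}, {"dp": [29.1, 70.8, 0], "yaw": -45.3}, {"dp": [39, 79.4, 0], "yaw": -52.8}, {"dp": [50, 86.6, 0], "yaw": -60.3}, {"dp": [61.6, 92.3, 0], "yaw": -67.8}, {"dp": [74, 96.5, 0], "yaw": -75.3}, {"dp": [83, 98.3, 0], "yaw": -82.7}, {"dp": [93, 99.7, 0], "yaw": -88}]}}

```text
clock: 4.62
eef_pos: [593.2, -135.7, 95.3]
tcp_rot: [-3.141, 0.001, -2.981]
contact_force: [0.1, -1.4, -0.8]
opening: 0.258
grasp_force: 0.5
```

Call:
{"api": "carry_out", "payload": {"targets": [{"dp": [0, 2, 0], "yaw": 0}, {"dp": [0, 4, 0], "yaw": 0}, {"dp": [0, 6, 0], "yaw": 0}, {"dp": [0, 6, 0], "yaw": 0}]}}

```text
clock: 5.12
eef_pos: [591.8, -130.0, 95.2]
tcp_rot: [3.141, -0.0, -2.986]
contact_force: [0.3, 0.4, -0.2]
opening: 0.256
grasp_force: 0.0
```

Run:
```python
from h import *
s=r.sense(); print(s['contact_force'],s['wrist_torque'],s['eef_pos'],np.degrees(s['tcp_rot']))
pv=np.array([493.5,-148.5]); p=s['eef_pos'][:2]-pv; print(np.hypot(*p),np.degrees(np.arctan2(p[1],p[0])))
```

```text
[ 0.32604901  0.42295445 -0.20142583] [-0.02120178  0.02004807  0.0110671 ] [ 591.76352382 -129.95464342   95.22772267] [ 1.79989295e+02 -1.95279285e-02 -1.71076400e+02]
99.9982518035243 10.687766454374541
```

Not at the stop yet, because the cage has slack. I'll push further in small steps and watch the force.

Call:
{"api": "carry_out", "payload": {"targets": [{"dp": [0, 2, 0], "yaw": 0}, {"dp": [0, 4, 0], "yaw": 0}, {"dp": [0, 4, 0], "yaw": 0}]}}

```text
clock: 5.5
eef_pos: [591.2, -125.8, 95.2]
tcp_rot: [3.141, -0.0, -2.985]
contact_force: [-0.1, -0.0, 0.5]
opening: 0.263
grasp_force: 0.0
```

Call:
{"api": "carry_out", "payload": {"targets": [{"dp": [0, 1, 0], "yaw": 0}, {"dp": [0, 2, 0], "yaw": 0}, {"dp": [0, 2, 0], "yaw": 0}]}}

```text
clock: 5.88
eef_pos: [590.9, -123.9, 95.3]
tcp_rot: [3.141, -0.0, -2.985]
contact_force: [1.0, 0.4, 0.0]
opening: 0.263
grasp_force: 0.0
```

Run:
```python
from h import *
s=r.sense(); print(s['contact_force'],s['wrist_torque'],s['eef_pos'],s['grasp_force'],s['opening'])
```

```text
[1.02351791 0.44376651 0.00725137] [0.01623661 0.04975753 0.02789599] [ 590.91870361 -123.89684053   95.25787825] 0.0010826599827851169 0.263109174736178
```

Call:
{"api": "carry_out", "payload": {"targets": [{"dp": [0, 1, 0], "yaw": 0}, {"dp": [0, 2, 0], "yaw": 0}, {"dp": [0, 2, 0], "yaw": 0}]}}

```text
clock: 6.25
eef_pos: [590.9, -123.1, 95.3]
tcp_rot: [-3.14, 0.0, -2.985]
contact_force: [0.7, -7.9, -1.2]
opening: 0.263
grasp_force: 3.6
```

Call:
{"api": "carry_out", "payload": {"targets": [{"dp": [0, 1, 0], "yaw": 0}, {"dp": [0, 2, 0], "yaw": 0}, {"dp": [0, 2, 0], "yaw": 0}]}}

```text
clock: 6.62
eef_pos: [590.8, -122.9, 95.3]
tcp_rot: [-3.137, 0.001, -2.984]
contact_force: [-0.0, -17.4, -4.6]
opening: 0.259
grasp_force: 8.4
```

Run:
```python
from h import *
s=r.sense(); print(s['contact_force'],s['wrist_torque'],s['eef_pos'],s['grasp_force'],s['opening'])
shot('scene','s4.png',(290,90,420,190),6)
```

```text
[ -0.02101858 -17.3738935   -4.61221829] [-2.51163413 -0.13862104 -0.00566067] [ 590.84049902 -122.89328041   95.32681114] 8.442320823669434 0.2592365741985072
```

View pics/s4.png

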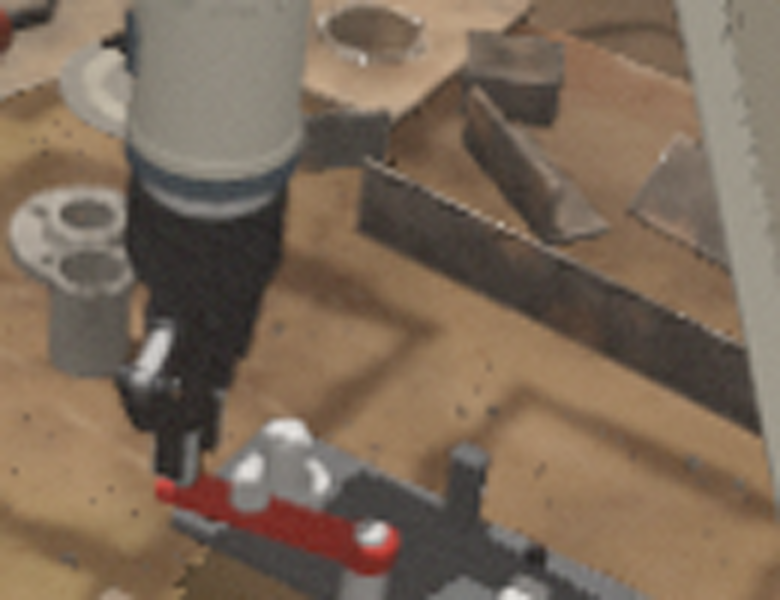

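The strap is beside the jig and resisting with 17 N, so it is at its stop. I'll back off, rise and go to the lever.

Call:
{"api": "carry_out", "payload": {"targets": [{"dp": [0, -3, 0], "yaw": 0}, {"dp": [0, -6, 0], "yaw": 0}, {"dp": [0, -6, -2], "yaw": 0}, {"dp": [0, -6, -25], "yaw": 0}, {"dp": [0, -6, -60], "yaw": 0}, {"dp": [0, -6, -95], "yaw": 0}, {"dp": [0, -6, -95], "yaw": 0}]}}

```text
clock: 7.55
eef_pos: [593.1, -126.0, 193.4]
tcp_rot: [-3.14, 0.005, -2.985]
contact_force: [0.1, 0.1, 0.8]
opening: 0.257
grasp_force: 0.0
```

Run:
```python
from h import *
plan([(537.5,168.5,190,192.4),(537.5,168.5,110,192.4)])
```

```text
now [ 593.1 -126.   193.4] [-179.9     0.29 -171.02] F [0.1 0.1 0.8] t 7.55 q6 -1.94
(np.float64(9.0), np.float64(299.6), np.float64(3.4)) -3.4
(np.float64(9.0), np.float64(299.6), np.float64(83.4)) -3.4
```

Call:
{"api": "carry_out", "payload": {"targets": [{"dp": [1, 30, 3], "yaw": 0}, {"dp": [2, 70, 3], "yaw": -1}, {"dp": [3, 110, 3], "yaw": -2}, {"dp": [5, 150, 3], "yaw": -3}, {"dp": [6, 190, 3], "yaw": -3.4}, {"dp": [7, 230, 3], "yaw": -3.4}, {"dp": [8, 270, 3], "yaw": -3.4}, {"dp": [9, 293, 3], "yaw": -3.4}, {"dp": [9, 300, 3], "yaw": -3.4}, {"dp": [9, 300, 43], "yaw": -3.4}, {"dp": [9, 300, 83], "yaw": -3.4}, {"dp": [9, 300, 83], "yaw": -3.4}], "fingers": 0.3}}

```text
clock: 9.05
eef_pos: [533.3, 167.6, 104.5]
tcp_rot: [-3.141, -0.006, -2.926]
contact_force: [0.6, 0.4, 0.7]
opening: 0.648
grasp_force: 0.0
```

Run:
```python
from h import *
a=r.grab_frame('scene')[:,:,::-1][190:300,220:350]; b=r.grab_frame('top')[:,:,::-1][160:290,200:310]
a=cv2.resize(a,None,fx=3.4,fy=3.4,interpolation=2);b=cv2.resize(b,None,fx=3,fy=3,interpolation=2)
o=np.zeros((400,780,3),np.uint8);o[:a.shape[0],:a.shape[1]]=a;o[:b.shape[0],446:446+b.shape[1]]=b;cv2.imwrite('pics/c1.png',o)
plan([(537.7,168.9,32,192.4)])
print((proj('scene',[r.sense()['eef_pos']])-[220,190])*3.4)
```

```text
now [535.9 168.5 107.7] [-1.7999e+02 -3.0000e-02 -1.6766e+02] F [ 0.2 -0.5  1.1] t 9.15 q6 -1.48
(np.float64(-1.8), np.float64(-0.0), np.float64(75.7)) -0.1
[[182.17327862 123.0047981 ]]
```

View pics/c1.png

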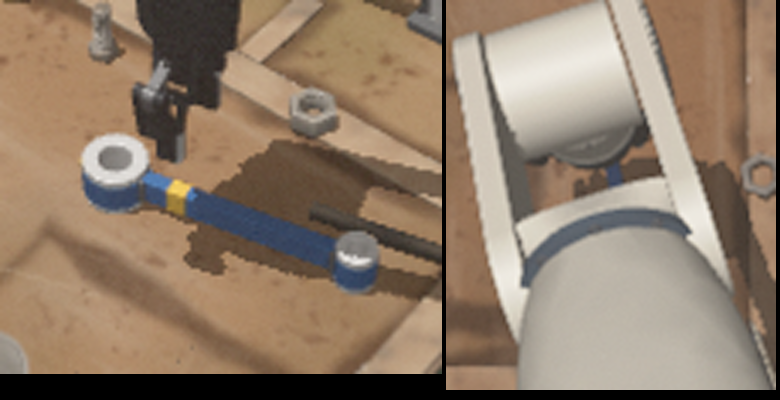

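The gripper is above the band: near pad bottom at (175,155), band at (180,190). I'll descend in steps.

Call:
{"api": "carry_out", "payload": {"targets": [{"dp": [-1, 0, 25], "yaw": 0}, {"dp": [-2, 0, 45], "yaw": 0}, {"dp": [-2, 0, 60], "yaw": 0}, {"dp": [-2, 0, 60], "yaw": 0}, {"dp": [-2, 0, 60], "yaw": 0}]}}

```text
clock: 9.78
eef_pos: [538.3, 169.5, 48.2]
tcp_rot: [3.141, 0.001, -2.926]
contact_force: [-0.4, 0.3, 1.5]
opening: 0.649
grasp_force: 0.0
```

Run:
```python
from h import *
plan([(537.7,168.9,13,192.4)])
shot('scene','s5.png',(230,200,330,280),7)
print((proj('scene',[(537.7,168.9,32),r.sense()['eef_pos']])-[230,200])*7)
```

```text
now [538.3 169.5  48.2] [ 1.7999e+02  7.0000e-02 -1.6764e+02] F [-0.4  0.3  1.5] t 9.775 q6 -1.48
(np.float64(0.7), np.float64(-0.5), np.float64(35.2)) -0.0
[[300.64030445 314.90177426]
 [298.22954618 287.36429538]]
```

View pics/s5.png

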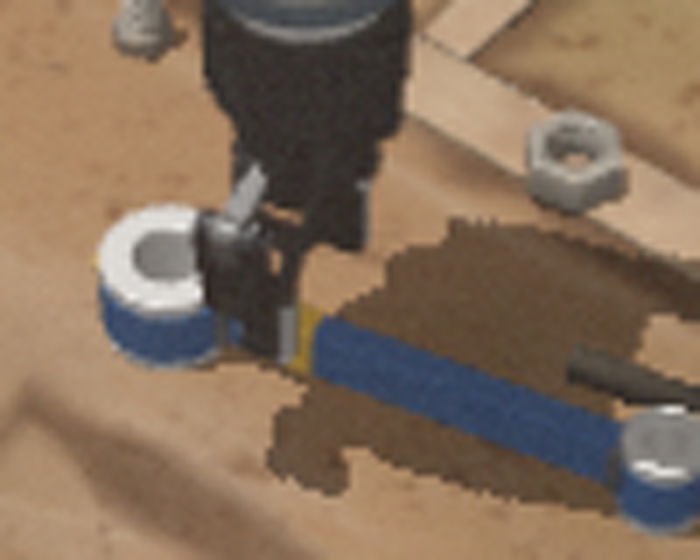

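The near finger is beside the band, clear of the bar, and the bar is between the fingers. I'll finish the descent.

Call:
{"api": "carry_out", "payload": {"targets": [{"dp": [0, 0, 12], "yaw": 0}, {"dp": [0, 0, 22], "yaw": 0}, {"dp": [0, 0, 30], "yaw": 0}, {"dp": [0, 0, 34], "yaw": 0}, {"dp": [0, 0, 34], "yaw": 0}]}}

```text
clock: 10.45
eef_pos: [537.4, 169.3, 12.8]
tcp_rot: [-3.142, -0.001, -2.926]
contact_force: [0.6, -0.3, -0.4]
opening: 0.65
grasp_force: 0.0
```

Call:
{"api": "carry_out", "payload": {"targets": [{"dp": [0, 0, 0], "yaw": 0}, {"dp": [0, 0, 0], "yaw": 0}, {"dp": [0, 0, 0], "yaw": 0}, {"dp": [0, 0, 0], "yaw": 0}, {"dp": [0, 0, 0], "yaw": 0}, {"dp": [0, 0, 0], "yaw": 0}, {"dp": [0, 0, 0], "yaw": 0}, {"dp": [0, 0, 0], "yaw": 0}], "fingers": -1, "grip_force": 80}}

```text
clock: 11.45
eef_pos: [537.9, 169.6, 13.8]
tcp_rot: [3.141, 0.001, -2.926]
contact_force: [-1.2, 1.5, 5.9]
opening: 0.151
grasp_force: 78.8
```

Call:
{"api": "carry_out", "payload": {"targets": [{"dp": [0, 0, -8], "yaw": 0}, {"dp": [0, 0, -20], "yaw": 0}, {"dp": [0, 0, -35], "yaw": 0}, {"dp": [0, 0, -60], "yaw": 0}, {"dp": [0, 0, -95], "yaw": 0}, {"dp": [0, 0, -130], "yaw": 0}, {"dp": [0, 0, -140], "yaw": 0}, {"dp": [0, 0, -140], "yaw": 0}, {"dp": [0, 0, -140], "yaw": 0}]}}

```text
clock: 12.58
eef_pos: [536.6, 169.1, 151.9]
tcp_rot: [-3.141, -0.002, -2.926]
contact_force: [-0.5, -0.3, -6.7]
opening: 0.144
grasp_force: 78.5
```

Run:
```python
from h import *
s=r.sense(); print(s['opening'],s['grasp_force'],s['contact_force'],s['wrist_torque'],s['eef_pos'])
shot('scene','s6.png',(200,110,380,250),4.4)
```

```text
0.14402543773617374 78.51081132888794 [-0.53485346 -0.29437569 -6.72949292] [-0.0296338  0.0280654  0.0214252] [536.62783066 169.06169097 151.91483837]
```

View pics/s6.png

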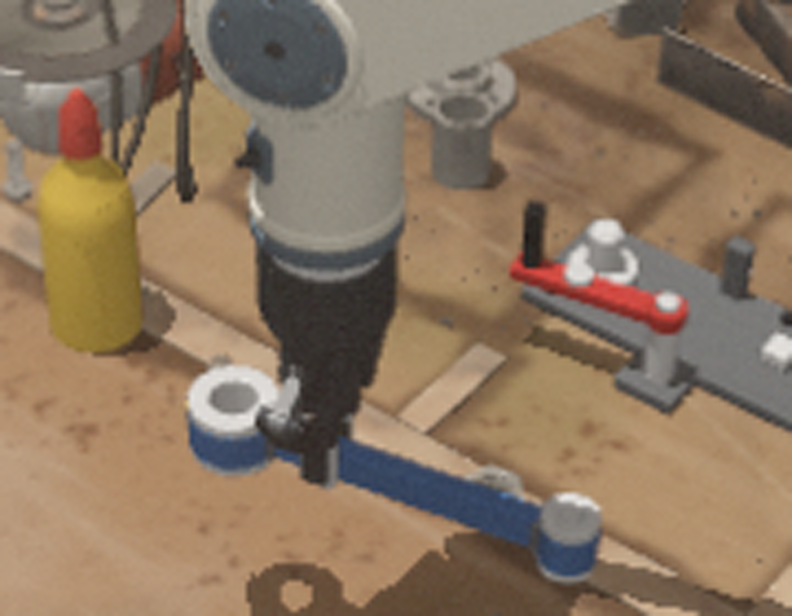

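The lever is held level, with about 7 N of weight and a near-zero moment. The strap is open, parallel to the jig. Next I move it over the jig, high enough to clear the post.

Run:
```python
from h import *
S=np.array([(235,396),(570,517)])/4.4+[200,110]
print(back('scene',S,178))
plan([(522.8,-210.5,172,180.93)])
```

```text
[[591.83070601 180.67013803 178.        ]
 [386.81637426 138.64145    178.        ]]
now [536.6 169.1 151.8] [-1.7999e+02 -1.5000e-01 -1.6763e+02] F [-0.6 -0.7 -7.2] t 12.625 q6 -1.48
(np.float64(94.8), np.float64(-367.8), np.float64(-20.2)) 11.4
```

Call:
{"api": "carry_out", "payload": {"targets": [{"dp": [2, -8, -8], "yaw": 0}, {"dp": [8, -30, -20], "yaw": 1}, {"dp": [18, -70, -20], "yaw": 2}, {"dp": [30, -115, -20], "yaw": 3.5}, {"dp": [41, -160, -20], "yaw": 5}, {"dp": [53, -205, -20], "yaw": 6.5}, {"dp": [64, -250, -20], "yaw": 8}, {"dp": [75, -290, -20], "yaw": 9.5}, {"dp": [84, -325, -20], "yaw": 10.5}, {"dp": [90, -350, -20], "yaw": 11}, {"dp": [94, -364, -20], "yaw": 11.4}, {"dp": [95, -368, -20], "yaw": 11.4}]}}

```text
clock: 14.12
eef_pos: [523.3, -211.0, 173.2]
tcp_rot: [3.141, -0.0, -3.126]
contact_force: [-0.7, 0.5, -7.1]
opening: 0.146
grasp_force: 78.7
```

Call:
{"api": "carry_out", "payload": {"targets": [{"dp": [0, 0, 0], "yaw": 0}, {"dp": [0, 0, 0], "yaw": 0}, {"dp": [0, 0, 0], "yaw": 0}, {"dp": [0, 0, 0], "yaw": 0}]}}

```text
clock: 14.62
eef_pos: [523.7, -210.0, 173.3]
tcp_rot: [3.142, -0.0, -3.124]
contact_force: [0.9, 0.8, -6.5]
opening: 0.151
grasp_force: 78.7
```

Run:
```python
from h import *
plan([(522.8,-210.5,98.6,180.93)])
```

```text
now [ 523.7 -210.   173.3] [ 180.   -0. -179.] F [ 0.9  0.8 -6.5] t 14.625 q6 -1.97
(np.float64(0.9), np.float64(-0.5), np.float64(74.7)) 0.1
```

Call:
{"api": "carry_out", "payload": {"targets": [{"dp": [0.5, -0.5, 15], "yaw": 0}, {"dp": [1, -0.5, 35], "yaw": 0}, {"dp": [1, -0.5, 55], "yaw": 0}, {"dp": [1, -0.5, 68], "yaw": 0}, {"dp": [1, -0.5, 74], "yaw": 0}, {"dp": [1, -0.5, 74.5], "yaw": 0}, {"dp": [1, -0.5, 74.5], "yaw": 0}, {"dp": [1, -0.5, 74.5], "yaw": 0}, {"dp": [1, -0.5, 74.5], "yaw": 0}]}}

```text
clock: 15.75
eef_pos: [522.9, -211.1, 99.2]
tcp_rot: [-3.141, 0.001, -3.125]
contact_force: [-0.5, -0.6, -6.0]
opening: 0.147
grasp_force: 78.7
```

Run:
```python
from h import *
plan([(522.8,-210.5,98.6,180.93)])
a=r.grab_frame('scene')[:,:,::-1][120:220,305:420]; b=r.grab_frame('top')[:,:,::-1][160:290,345:425]
a=cv2.resize(a,None,fx=4,fy=4,interpolation=2);b=cv2.resize(b,None,fx=4,fy=4,interpolation=2)
o=np.zeros((520,780,3),np.uint8);o[:400,:460]=a;o[:,460:]=b;cv2.imwrite('pics/c2.png',o)
```

```text
now [ 522.9 -211.1   99.2] [-1.7998e+02  4.0000e-02 -1.7904e+02] F [-0.5 -0.6 -6. ] t 15.75 q6 -1.97
(np.float64(0.0), np.float64(0.6), np.float64(0.6)) 0.0
```

View pics/c2.png

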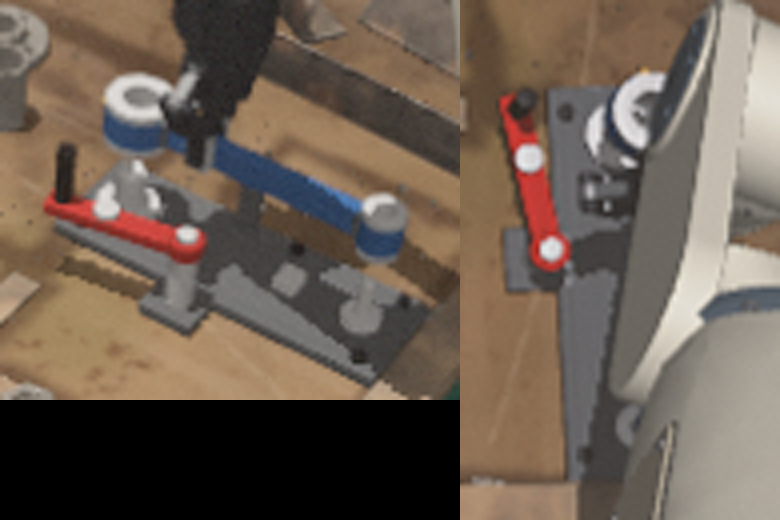

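The lever is level over the jig. In the left crop the boss top is at about (139,95) and the eye top at about (383,209); the strap is open at the left. I'll compare them with the pins as seen by the same camera.

Run:
```python
from h import *
S=np.array([(139,95),(383,209)])/4+[305,120]
print(back('scene',S,125.6))
print((proj('scene',[(577.7,-206,125.6),(369,-209.6,125.6),(577.7,-206,85.6),(369,-209.6,85.6)])-[305,120])*4)
im=r.grab_frame('scene').astype(int)[120:220,305:420]
w=(im.min(2)>150)&(im.max(2)-im.min(2)<40)
n,l,st,c=cv2.connectedComponentsWithStats(w.astype(np.uint8))
for i in range(1,n):
    if st[i,4]>8: print(st[i]*[4,4,4,4,1],(c[i]*4).round())
```

```text
[[ 580.77194553 -209.31385197  125.6       ]
 [ 370.95502882 -211.61512995  125.6       ]]
[[139.99077559  98.70099967]
 [384.0399908  211.57252881]
 [135.42448624 139.58755965]
 [374.84858666 252.5575731 ]]
[104  76  88  44 128] [140.  94.]
[132 160  16  16  12] [136. 167.]
[ 96 180  24  40  42] [105. 200.]
[144 188  16  24  14] [151. 198.]
[364 196  32  20  23] [375. 201.]
[176 228  20  16  15] [185. 233.]
```

Call:
{"api": "carry_out", "payload": {"targets": [{"dp": [0.5, 1, 0], "yaw": 0}, {"dp": [0.5, 2, 0.5], "yaw": 0}, {"dp": [0.5, 2, 0.5], "yaw": 0}, {"dp": [0.5, 2, 0.5], "yaw": 0}, {"dp": [0.5, 2, 0.5], "yaw": 0}, {"dp": [0.5, 2, 0.5], "yaw": 0}, {"dp": [0.5, 2, 0.5], "yaw": 0}, {"dp": [0.5, 2, 0.5], "yaw": 0}]}}

```text
clock: 16.9
eef_pos: [522.1, -209.0, 98.3]
tcp_rot: [3.142, 0.0, -3.125]
contact_force: [0.2, 0.1, -6.8]
opening: 0.142
grasp_force: 78.7
```

Run:
```python
from h import *
s=r.sense();print(s['eef_pos'],s['contact_force'],s['wrist_torque'],s['grasp_force'],abs(s['qvel']).max())
print(r.sign_off())
```

```text
[ 522.12964956 -208.95561132   98.29406342] [ 0.15428874  0.06834478 -6.78238175] [0.01467691 0.03022769 0.00312494] 78.71071100234985 0.0014218346815688201
the job is handed in; nothing more can be done
None
```

I handed the job in at about 17 s: the strap is open against its stop, and the lever is held level and still about 3 cm above the pin tips, with boss and eye over their pins to an estimated 2–3 mm; no verdict came back.

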